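Shut the tilt-out bin and block it with the door stop

ROBOT

A 6-joint arm with a two-finger parallel gripper is mounted at the origin on the work surface. World frame = base frame: x ahead of the robot, y to its left, z up, the work surface at z = 0. Lengths are in m, angles in degrees, forces in N, time in s.
With the tool pointing down it reaches from about 0.275 to 0.75 m from the base axis. Payload 10.2 kg.
Tool frame: the origin (TCP) lies at the very end of the fingers, on their centre line; the grasp point (between the pads) lies 19 mm behind it (env.grip_depth is the distance from the TCP to the grasp point, in m); z points along the fingers, y is the direction in which the jaws open and shut (so a half turn about z gives the same grasp; the last joint's range is limited). The gripper opens to 88 mm and grips with 3 to 60 N. Pads are 18 mm wide; open, the fingers measure 123 mm over their backs; the gripper's body (75 mm by 187 mm) begins 45 mm behind the grasp point.
Start: joints at [51.772, 17.928, 85.812, -0, 76.261, -12.8], TCP at [0.225, 0.474, 0.239] pointing down, gripper open.
Joint ranges: [-168.41, 168.41], [-55.51, 124.54], [10.69, 146.95], [-70.63, 250.63], [1, 178], [-165.06, 165.06]. Speed limits (degrees/s): [136.94, 136.94, 172.46, 180, 180, 180].

INTERFACE

Orientations are given as [roll, pitch, yaw] about the fixed x, y, z axes, in that order (R = Rz(yaw) Ry(pitch) Rx(roll)).
In Python, from station import env, capture, camera_info gives the robot as it stands.
- The arm moves only by the shell command python3 -m handwheel 'ROWS'. ROWS is JSON, a list of rows, each an object of numbers: "fingers": the closure, from 0 (fully open) to 1 (shut); "dx", "dy", "dz": the shift along the tool's x, y, z in cm; "roll": the turn about the tool's z in rad. A call has 1 to 5 rows; each row is the pose to reach, as a shift and turn from the pose commanded when the call began, along the tool's axes at that moment; what a row does not reach only later rows make up. A row lasts 1/12 s, in which the tool goes at most 41.7 mm and 7.16 degrees, less where a joint would pass 70% of its speed; a pose out of reach is approached as far as the arm can. A call with a gripper value outside its range is refused whole. The fingers move at their own pace and stop on an object; the grip force is fixed at half the most. Time passes only in rows, so rows that repeat a pose let the fingers close. It gives the time, the measured TCP pose, the force and the opening at its end, in the units of the state.
- env.read_state(): the state, without advancing time (a new reading comes with each control period).
- capture(name): name is "scene" or "top"; returns (picture, depth): 480x640x3 uint8, red, green, blue; 480x640 float32, m along the optical axis (not along the pixel's ray), 0 where there is no reading.
- camera_info(name): a dict with "K" (3x3 intrinsics, pixels), "D" ([k1, k2, p1, p2, k3] as OpenCV has them; the pictures are not rectified), "origin" and "orientation" of the camera in the world. Camera axes: x right, y up, looking along -z (the intrinsics and any distortion apply to the point x, -y, -z); pixel columns grow to the right and rows downward; lengths in m; the calibration is good to about 2 mm. A picture is of the moment at which its call begins. camera_info takes no time and is no camera call.
- env.hand_in(): hands the job in, once; it reports no verdict.
The state is a dict: "clock": time; "q": joint angles; "qvel": joint speeds; "joint_torque": joint torques, N m; "position": TCP position; "ee_rot": TCP orientation; "contact_force": force on the tool from outside, world axes, zero at the start; "wrist_torque": the same for the moment, N m; "opening": finger opening in m.
Only numpy, scipy, OpenCV 4.12 (cv2) and the standard library are available. Lean on these libraries where they do the work, as an engineer would, in place of code of your own. Each camera call takes 0.05 s, during which the arm holds its last target.

TASK

The little tilt-out bin's catch has worn out: push its tilted front fully shut. Then slide the door stop along the board, rubber nose first, until the nose is up against the bin's front near its base, pointing square-on at the middle of the front, so that it cannot fall open again. Only push with the fingers, never lift or tip the door stop, and leave the bottle and the two cans that stand around it where they are.

Things in the scene. Friction and masses are not known exactly. Their poses are not given: they have to be found in the camera images.
- bin: Fixed housing of the tilt-out recycling bin, grey plastic, 200 mm wide (y), 165 mm deep (x), 205 mm tall. Origin on the board, at mid-width, in the plane of the outer face of the white front panel when shut; x points level into the bin (the front faces -x, to the robot), y to its left seen from the robot, z up.
- hopper (a joint): Tilt of the bin's white front and the hopper behind it, rad: 0 shut (a hard stop), grows as the top leans out towards the robot, up to 0.6. Hinge along y, 20 mm above the board and 4 mm behind the front face. Stays where it is left (friction about 0.5 N m), so pushing the top edge takes roughly 2 to 6 N. It starts 0.3 to 0.5 open.
- bin_top (a point): Middle of the top edge of the white front panel, on its outer face; it moves with the panel and is 220 mm above the board when shut. The panel is 8 mm thick, 200 mm wide, and starts 12 mm above the board.
- stop: Door stop: loose brown wooden block with black rubber nose, 90 mm long (x), 60 wide (y), 40 high, 0.3 to 0.54 kg; a 24 mm wooden knob on top reaches 61 mm. Origin: centre of the underside; x points to the nose, whose flat end is at x = +45 mm; flat back at -45, flat sides at y = -30 and +30 mm. Starts before the bin, nose 70 to 105 mm short of it, up to 50 mm off to one side, turned up to 0.4 rad.
- stop_nose (a point): Middle of the flat end face of the door stop's rubber nose, 20 mm above the board.
- beer_bottle: Empty brown glass bottle, 62 mm diameter, 210 mm tall, standing to one side of the bin's front. Origin at the centre of its underside. Leave alone.
- can: Empty aluminium can, 66 mm diameter, 115 mm tall, standing to the other side. Origin at the centre of its underside. Leave alone.
- crushed_can: Crushed aluminium can, a ridged disc 68 mm across and 23 mm high. Origin at the centre of its underside. Leave alone.
There are look-alikes about, which are no part of the job. Of the things like the stop, leave any that is blue or yellow; of the rest the larger one is meant.

How it is judged:
By the outcome, as a careful person would: the job done as asked, in the order asked, and still so for the second after the job is handed in, with the robot touching nothing.
It also fails if it takes over 51 s, if anything falls off the work surface, if the arm or the gripper's body presses on something with over 40 N, if the wrist force passes 120 N, or if a joint passes its speed limit or range.

## Working session

There is one attempt and no reset: what is moved stays moved. The work goes in short steps, Python scripts to look and compute and a shell command to move; the robot and the scene stay as the last step left them, time stands still between calls to the robot, and variables do not carry over. Pictures are saved under pics/ and viewed, and the job is handed in when it is done.

```bash
ls; mkdir -p pics
python3 - <<'E'
from station import env, capture, camera_info
import cv2,numpy as np
for n in ("scene","top"):
    p,d=capture(n); cv2.imwrite(f"pics/{n}0.png",p[:,:,::-1]); np.save(f"pics/{n}0_d.npy",d); np.save(f"pics/{n}0.npy",p)
    print(n,camera_info(n), (d>0).mean())
print(env.read_state())
E
```

```text
pics
scene {'K': array([[445.19298562,   0.        , 324.26126045],
       [  0.        , 445.19298562, 241.94528005],
       [  0.        ,   0.        ,   1.        ]]), 'D': array([-0.11327975,  0.        ,  0.        ,  0.        ,  0.        ]), 'origin': array([ 0.69796179, -0.35064383,  0.90717253]), 'orientation': array([29.38516083, -0.33668549, 19.08478344])} 0.9962076822916667
top {'K': array([[456.00041118,   0.        , 324.56767744],
       [  0.        , 456.00041118, 236.2711152 ],
       [  0.        ,   0.        ,   1.        ]]), 'D': array([-0.10518755,  0.        ,  0.        ,  0.        ,  0.        ]), 'origin': array([0.49154809, 0.03534131, 1.19986186]), 'orientation': array([  4.66095142,   0.8710007 , -88.61223685])} 0.9960188802083333
{'clock': 0.1, 'q': array([ 5.17733197e+01,  1.79544722e+01,  8.58511919e+01,  3.85882830e-04,
        7.62581231e+01, -1.27997136e+01]), 'qvel': array([ 0.0429681 , -0.11194383, -0.17144941,  0.08963318,  0.03242053,
       -0.03614471]), 'joint_torque': array([ 2.00231116e-03, -4.02803135e+01, -2.52646083e+01,  6.95077772e-02,
        3.41530947e-02, -6.32709680e-05]), 'position': array([0.22528232, 0.47396346, 0.23822397]), 'ee_rot': array([-1.79937881e+02, -1.44970585e-02,  1.54572933e+02]), 'contact_force': array([-0.58030268, -0.72709109,  0.30577347]), 'wrist_torque': array([-0.0171202 , -0.0226719 , -0.00965107]), 'opening': 0.08799016271689411}
```

View pics/scene0.png

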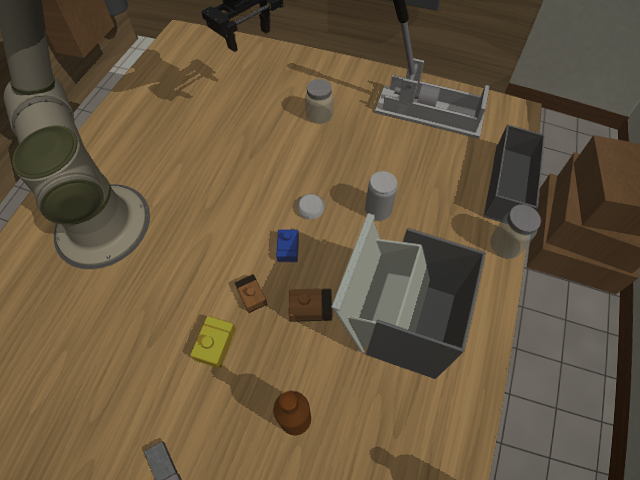

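View pics/top0.png

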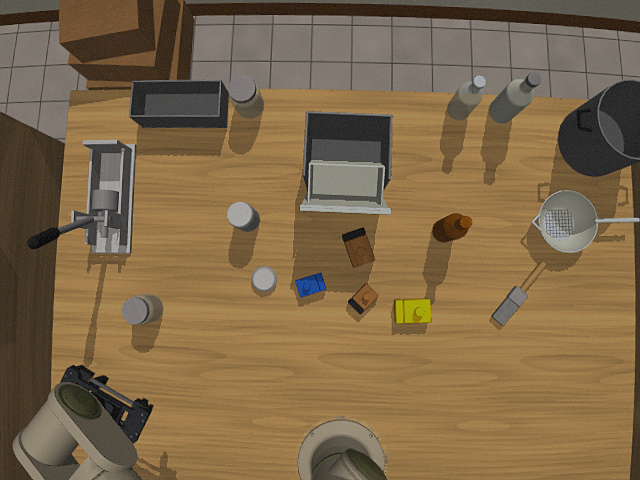

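Scene: the large brown stop lies at about (310,305), nose at (327,305). In the top view it is at (358,247), nose at (354,233). The bin is at (347,160), its open panel's top edge at (345,208). The look-alikes are the small brown (363,298), blue (311,286) and yellow (412,311) blocks. Bottle at (450,228), can at (241,216), crushed can at (263,279).

```bash
cat > h.py <<'E'
import cv2,numpy as np
from scipy.spatial.transform import Rotation as Rn
from station import camera_info
def rays(n,uv):
    c=camera_info(n); q=cv2.undistortPoints(np.asarray(uv,np.float64).reshape(-1,1,2),c["K"],c["D"]).reshape(-1,2)
    R=Rn.from_euler('xyz',c["orientation"],degrees=True).as_matrix()
    v=np.c_[q[:,0],-q[:,1],-np.ones(len(q))]@R.T
    return c["origin"],v
def cloud(n,d):
    v,u=np.mgrid[:480,:640]; o,r=rays(n,np.c_[u.ravel(),v.ravel()])
    P=o+r*d.ravel()[:,None]; P[d.ravel()==0]=np.nan
    return P.reshape(480,640,3)
def onplane(n,uv,z):
    o,r=rays(n,uv); return o+r*((z-o[2])/r[:,2])[:,None]
E
python3 - <<'E'
from h import *
for n in("top","scene"):
    p=np.load(f"pics/{n}0.npy"); d=np.load(f"pics/{n}0_d.npy"); P=cloud(n,d)
    x,y,z=P[...,0],P[...,1],P[...,2]
    print(n,"board z",np.nanmedian(z[(abs(x-.4)<.1)&(abs(y)<.3)]))
    m=(z>.012)&(z<.26)&(x>.25)&(x<.95)&(abs(y)<.45)
    N,L,S,C=cv2.connectedComponentsWithStats(m.astype(np.uint8))
    for i in range(1,N):
        if S[i,4]<80: continue
        k=L==i; Q=P[k]; print(i,S[i],"mean",Q.mean(0).round(3),"min",Q.min(0).round(3),"max",Q.max(0).round(3),"col",p[k].mean(0).round())
        t=Q[(Q[:,2]>.034)&(Q[:,2]<.045)]
        if Q[:,2].max()<.075 and len(t)>30:
            r=cv2.minAreaRect((t[:,:2]*1000).astype(np.float32)); print("   toprect",np.round(r[0],1),np.round(r[1],1),round(r[2],1),cv2.boxPoints(r).round(0).tolist())
E
```

```text
top board z 0.0005044248145446018
1 [ 489   76   52   47 1181] mean [ 0.927 -0.407  0.124] min [ 0.908 -0.45   0.012] max [ 0.95  -0.381  0.223] col [90. 90. 83.]
2 [447  79  39  41 870] mean [ 0.929 -0.291  0.11 ] min [ 0.912 -0.33   0.012] max [ 0.95  -0.266  0.195] col [106. 100.  89.]
3 [228  85  36  33 872] mean [0.924 0.263 0.089] min [0.905 0.229 0.012] max [0.95  0.307 0.126] col [103.  96.  86.]
4 [174  91  54  36 711] mean [0.892 0.373 0.059] min [0.877 0.328 0.012] max [0.95  0.45  0.094] col [52. 52. 51.]
5 [ 300  111   93  104 7212] mean [0.756 0.004 0.113] min [ 0.624 -0.094  0.012] max [0.856 0.108 0.215] col [100. 100.  94.]
43 [228 202  32  30 714] mean [0.625 0.255 0.1  ] min [0.596 0.229 0.012] max [0.66  0.289 0.12 ] col [133. 132. 130.]
44 [432 213  40  30 843] mean [ 0.606 -0.244  0.132] min [ 0.579 -0.285  0.013] max [ 0.641 -0.224  0.214] col [78. 46. 17.]
45 [342 228  33  40 836] mean [ 0.56  -0.03   0.041] min [ 0.509 -0.072  0.013] max [0.61  0.011 0.066] col [79. 54. 31.]
   toprect [560.3 -30.9] [89.5 60.1] 20.9 [[508.0, -19.0], [529.0, -75.0], [613.0, -4
[... 1408 characters left out ...]
.7 64.7] 19.0 [[433.0, 114.0], [454.0, 53.0], [494.0, 66.0], [472.0, 127.0]]
5 [235 274  32  37 698] mean [ 0.432 -0.05   0.031] min [ 0.39  -0.086  0.013] max [ 0.468 -0.01   0.05 ] col [91. 64. 39.]
20 [ 190  316   46   51 1443] mean [ 0.406 -0.176  0.039] min [ 0.37  -0.219  0.012] max [ 0.434 -0.127  0.064] col [138. 128.  44.]
   toprect [ 401.3 -173.6] [60.9 89.1] 1.9 [[369.0, -130.0], [372.0, -219.0], [433.0, -217.0], [430.0, -128.0]]
26 [ 273  390   38   45 1293] mean [ 0.618 -0.264  0.146] min [ 0.581 -0.288  0.012] max [ 0.642 -0.227  0.213] col [76. 45. 21.]
27 [144 441  37  39 819] mean [ 0.406 -0.42   0.018] min [ 0.367 -0.45   0.012] max [ 0.451 -0.385  0.024] col [85. 86. 83.]
```

Run:
```python
from h import *
for n in("top","scene"):
    p=np.load(f"pics/{n}0.npy"); d=np.load(f"pics/{n}0_d.npy"); P=cloud(n,d).reshape(-1,3); c=p.reshape(-1,3).astype(int)
    m=(P[:,0]>.6)&(P[:,0]<.88)&(abs(P[:,1])<.13)
    g=m&(abs(P[:,2]-.205)<.006)&(c.max(1)<95)
    r=cv2.minAreaRect((P[g][:,:2]*1000).astype(np.float32)); print(n,"rim",g.sum(),r,cv2.boxPoints(r).round(0).tolist())
    w=m&(P[:,2]>.05)&(c.min(1)>110)
    Q=P[w]; t=Q[Q[:,2]>Q[:,2].max()-.006]
    r=cv2.minAreaRect((t[:,:2]*1000).astype(np.float32)); print("panel top",len(t),Q[:,2].max(),r,cv2.boxPoints(r).round(0).tolist())
```

```text
top rim 211 ((738.3079223632812, 7.153533935546875), (195.19781494140625, 225.3448944091797), 88.73401641845703) [[624.0, -88.0], [849.0, -93.0], [853.0, 102.0], [628.0, 107.0]]
panel top 308 0.2148180466620021 ((733.8853759765625, 6.716285705566406), (197.90093994140625, 215.7886199951172), 88.61029052734375) [[624.0, -90.0], [839.0, -95.0], [844.0, 103.0], [628.0, 108.0]]
scene rim 1014 ((740.166259765625, 6.544464111328125), (200.43283081054688, 227.7633819580078), 88.75920104980469) [[624.0, -91.0], [852.0, -96.0], [856.0, 104.0], [628.0, 109.0]]
panel top 721 0.2140737121040318 ((633.8970947265625, 8.48681640625), (198.4185791015625, 13.858633041381836), 88.82616424560547) [[625.0, -91.0], [639.0, -91.0], [643.0, 108.0], [629.0, 108.0]]
```

```bash
python3 -c "
import cv2
a=cv2.imread('pics/top0.png')[95:275,270:490];cv2.imwrite('pics/topz0.png',cv2.resize(a,None,fx=3.3,fy=3.3))"
```

```text
(no output)
```

View pics/topz0.png

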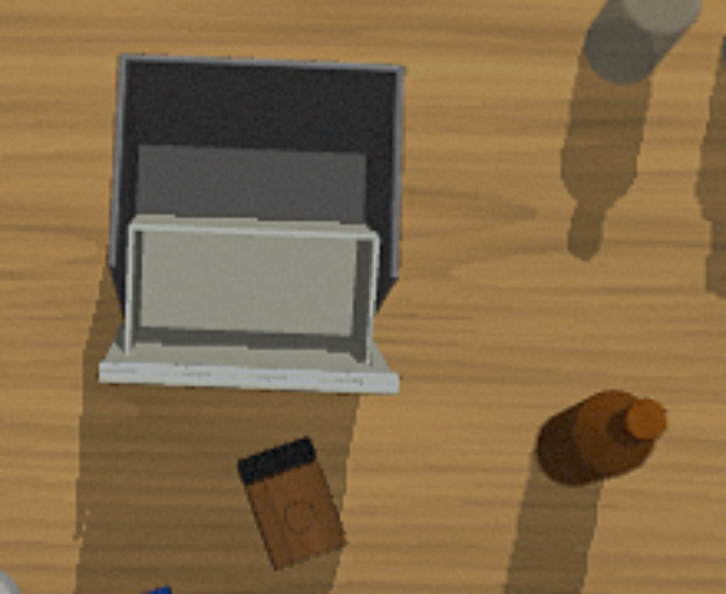

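```bash
cat > go.py <<'E'
import sys,numpy as np
from station import env
# args: x y z(mm) yaw(deg) -> tool-axes shift from current measured pose
x,y,z,yaw=map(float,sys.argv[1:5]); s=env.read_state(); p=s["position"]*1000; psi=np.radians(s["ee_rot"][2])
d=np.array([x,y,z])-p
print("t %.2f"%s["clock"],"pos",p.round(1),"yaw",s["ee_rot"].round(2),"F",s["contact_force"].round(1),"open",round(s["opening"]*1e3,1))
dy=(yaw-s["ee_rot"][2]+180)%360-180
print("dx %.2f dy %.2f dz %.2f cm roll %.3f"%((d[0]*np.cos(psi)+d[1]*np.sin(psi))/10,(d[0]*np.sin(psi)-d[1]*np.cos(psi))/10,-d[2]/10,-np.radians(dy)))
E
python3 go.py 575 7 200 178.7
```

```text
t 0.10 pos [225.3 474.  238.2] yaw [-1.7994e+02 -1.0000e-02  1.5457e+02] F [-0.6 -0.7  0.3] open 88.0
dx -51.63 dy -27.16 dz 3.82 cm roll -0.421
```

```bash
python3 -m handwheel '[{"fingers":1,"dx":-3.4,"dy":-1.8,"roll":-0.1},{"fingers":1,"dx":-6.8,"dy":-3.6,"roll":-0.2},{"fingers":1,"dx":-10.3,"dy":-5.4,"roll":-0.3},{"fingers":1,"dx":-13.7,"dy":-7.2,"roll":-0.4},{"fingers":1,"dx":-17.2,"dy":-9.0,"roll":-0.42}]'; python3 go.py 575 7 195 178.7
```

```text
t 0.10 pos [225.3 474.  238.2] yaw [-1.7994e+02 -1.0000e-02  1.5457e+02] F [-0.6 -0.7  0.3] open 88.0
dx -51.63 dy -27.16 dz 4.32 cm roll -0.421$[0]: bad value
```

```bash
python3 -m handwheel '[{"fingers":1.0,"dx":-3.4,"dy":-1.8,"dz":0.0,"roll":-0.1},{"fingers":1.0,"dx":-6.8,"dy":-3.6,"dz":0.0,"roll":-0.2},{"fingers":1.0,"dx":-10.3,"dy":-5.4,"dz":0.0,"roll":-0.3},{"fingers":1.0,"dx":-13.7,"dy":-7.2,"dz":0.0,"roll":-0.4},{"fingers":1.0,"dx":-17.2,"dy":-9.0,"dz":0.0,"roll":-0.42}]'; python3 go.py 575 7 195 178.7
```

```text
clock: 0.52
position: [0.3426, 0.3174, 0.2386]
ee_rot: [-180.0, -0.0, 179.0]
contact_force: [0.3, 0.8, 0.1]
opening: 0.0569
t 0.52 pos [342.6 317.4 238.6] yaw [-1.7999e+02 -2.0000e-02  1.7897e+02] F [0.3 0.8 0.1] open 56.9
dx -23.80 dy -30.62 dz 4.36 cm roll 0.005
```

```bash
python3 -m handwheel '[{"fingers":1.0,"dx":-2.4,"dy":-3.1,"dz":0.0,"roll":0.0},{"fingers":1.0,"dx":-4.8,"dy":-6.2,"dz":0.0,"roll":0.0},{"fingers":1.0,"dx":-7.2,"dy":-9.2,"dz":0.0,"roll":0.0},{"fingers":1.0,"dx":-9.6,"dy":-12.3,"dz":0.0,"roll":0.0},{"fingers":1.0,"dx":-12.0,"dy":-15.4,"dz":0.0,"roll":0.0}]';python3 -m handwheel '[{"fingers":1.0,"dx":-2.4,"dy":-3.1,"dz":1.0,"roll":0.0},{"fingers":1.0,"dx":-4.8,"dy":-6.2,"dz":2.0,"roll":0.0},{"fingers":1.0,"dx":-7.2,"dy":-9.2,"dz":3.0,"roll":0.0},{"fingers":1.0,"dx":-9.6,"dy":-12.3,"dz":4.0,"roll":0.0},{"fingers":1.0,"dx":-11.8,"dy":-15.2,"dz":4.4,"roll":0.0}]'; python3 go.py 673 7 190 178.7
```

```text
clock: 0.93
position: [0.4591, 0.1604, 0.2386]
ee_rot: [180.0, -0.0, 178.6]
contact_force: [1.0, 0.9, 0.5]
opening: 0.0236
clock: 1.35
position: [0.5732, 0.0055, 0.1929]
ee_rot: [180.0, -0.1, 178.6]
contact_force: [-0.2, -0.5, -1.2]
opening: 0.0007
t 1.35 pos [573.2   5.5 192.9] yaw [ 1.7998e+02 -1.4000e-01  1.7861e+02] F [-0.2 -0.5 -1.2] open 0.7
dx -9.98 dy 0.39 dz 0.29 cm roll -0.002
```

```bash
python3 -m handwheel '[{"fingers":1.0,"dx":-1.0,"dy":0.0,"dz":0.3,"roll":0.0},{"fingers":1.0,"dx":-2.0,"dy":0.0,"dz":0.3,"roll":0.0},{"fingers":1.0,"dx":-3.0,"dy":0.0,"dz":0.3,"roll":0.0},{"fingers":1.0,"dx":-3.8,"dy":0.0,"dz":0.3,"roll":0.0},{"fingers":1.0,"dx":-4.5,"dy":0.0,"dz":0.3,"roll":0.0}]';python3 -m handwheel '[{"fingers":1.0,"dx":-0.6,"dy":0.0,"dz":0.0,"roll":0.0},{"fingers":1.0,"dx":-1.2,"dy":0.0,"dz":0.0,"roll":0.0},{"fingers":1.0,"dx":-1.8,"dy":0.0,"dz":0.0,"roll":0.0},{"fingers":1.0,"dx":-2.4,"dy":0.0,"dz":0.0,"roll":0.0},{"fingers":1.0,"dx":-3.0,"dy":0.0,"dz":0.0,"roll":0.0}]'; python3 -m handwheel '[{"fingers":1.0,"dx":-0.5,"dy":0.0,"dz":0.0,"roll":0.0},{"fingers":1.0,"dx":-1.0,"dy":0.0,"dz":0.0,"roll":0.0},{"fingers":1.0,"dx":-1.5,"dy":0.0,"dz":0.0,"roll":0.0}]'
```

```text
clock: 1.77
position: [0.6178, 0.0063, 0.1912]
ee_rot: [180.0, -0.1, 178.6]
contact_force: [-4.3, -0.5, 3.7]
opening: 0.0004
clock: 2.18
position: [0.6483, 0.0057, 0.1918]
ee_rot: [180.0, 0.0, 178.6]
contact_force: [-2.9, -0.0, 3.0]
opening: 0.0003
clock: 2.43
position: [0.6632, 0.0053, 0.1917]
ee_rot: [180.0, 0.0, 178.6]
contact_force: [-3.2, 0.1, 2.0]
opening: 0.0003
```

Contact as expected. I'll creep to the hard stop.

```bash
for i in 1; do python3 -m handwheel '[{"fingers":1.0,"dx":-0.3,"dy":0.0,"dz":0.0,"roll":0.0},{"fingers":1.0,"dx":-0.6,"dy":0.0,"dz":0.0,"roll":0.0},{"fingers":1.0,"dx":-0.8,"dy":0.0,"dz":0.0,"roll":0.0}]'; done; python3 -m handwheel '[{"fingers":1.0,"dx":-0.1,"dy":0.0,"dz":0.0,"roll":0.0},{"fingers":1.0,"dx":-0.2,"dy":0.0,"dz":0.0,"roll":0.0}]'
```

```text
clock: 2.68
position: [0.6711, 0.0051, 0.1916]
ee_rot: [180.0, -0.0, 178.6]
contact_force: [-1.9, -0.1, 1.5]
opening: 0.0008
clock: 2.85
position: [0.6728, 0.005, 0.1917]
ee_rot: [180.0, -0.0, 178.6]
contact_force: [-1.0, -0.5, 1.7]
opening: 0.0004
```

```bash
python3 -m handwheel '[{"fingers":1.0,"dx":-0.2,"dy":0.0,"dz":0.0,"roll":0.0},{"fingers":1.0,"dx":-0.4,"dy":0.0,"dz":0.0,"roll":0.0}]';  python3 -m handwheel '[{"fingers":1.0,"dx":-0.1,"dy":0.0,"dz":0.0,"roll":0.0},{"fingers":1.0,"dx":-0.2,"dy":0.0,"dz":0.0,"roll":0.0}]'
```

```text
clock: 3.02
position: [0.6769, 0.005, 0.1919]
ee_rot: [180.0, 0.0, 178.6]
contact_force: [-2.2, -0.6, 1.6]
opening: 0.0001
clock: 3.18
position: [0.6789, 0.0049, 0.1917]
ee_rot: [-180.0, 0.0, 178.6]
contact_force: [-1.2, -0.8, 1.6]
opening: 0.0006
```

```bash
python3 -m handwheel '[{"fingers":1.0,"dx":-0.2,"dy":0.0,"dz":0.0,"roll":0.0},{"fingers":1.0,"dx":-0.4,"dy":0.0,"dz":0.0,"roll":0.0}]'
python3 - <<'E'
from station import env, capture, camera_info
import cv2,numpy as np
from h import *
p,d=capture("scene"); cv2.imwrite("pics/scene1.png",p[:,:,::-1])
E
```

```text
clock: 3.35
position: [0.6796, 0.0049, 0.1918]
ee_rot: [-180.0, -0.6, 178.6]
contact_force: [-37.6, -0.4, 12.6]
opening: 0.0004
```

View pics/scene1.png

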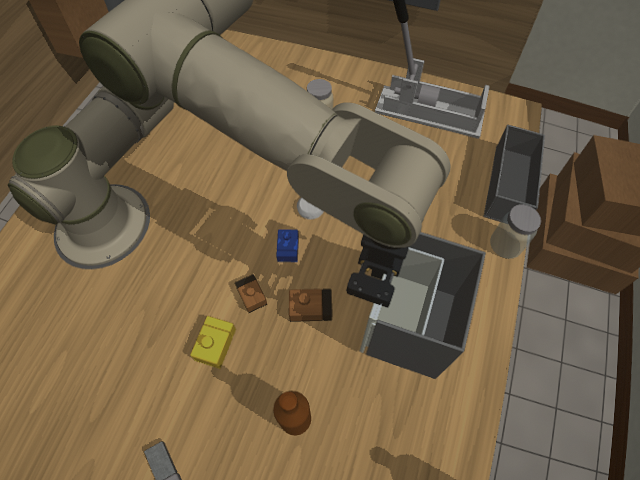

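The push ended on the hard stop (37 N, TCP x 0.680), and the picture shows the front upright against the housing. Now I'll back off and go to the stop's right side.

```bash
python3 -m handwheel '[{"fingers":1.0,"dx":1.5,"dy":0.0,"dz":0.0,"roll":0.0},{"fingers":1.0,"dx":4.0,"dy":0.0,"dz":0.0,"roll":0.0},{"fingers":0.66,"dx":7.0,"dy":-2.0,"dz":0.0,"roll":0.1},{"fingers":0.66,"dx":9.0,"dy":-5.0,"dz":0.0,"roll":0.22},{"fingers":0.66,"dx":10.2,"dy":-8.0,"dz":0.0,"roll":0.34}]'; python3 go.py 578.5 -80 150 110.9
python3 - <<'E'
from station import env, capture, camera_info
import cv2,numpy as np
from h import *
p,d=capture("scene"); cv2.imwrite("pics/scene2.png",p[:,:,::-1])
P=cloud("scene",d).reshape(-1,3); c=p.reshape(-1,3).astype(int)
m=(P[:,0]>.6)&(P[:,0]<.88)&(abs(P[:,1])<.13)&(c.min(1)>110)
Q=P[m]; t=Q[(Q[:,2]>.212)&(Q[:,2]<.226)]
print(len(t),np.percentile(t,[1,50,99],axis=0)); r=cv2.minAreaRect((t[:,:2]*1000).astype(np.float32)); print(r,cv2.boxPoints(r).round())
E
```

```text
clock: 3.82
position: [0.5772, -0.0728, 0.1919]
ee_rot: [-180.0, 0.0, 158.9]
contact_force: [0.4, -0.0, 0.9]
opening: 0.0188
t 3.82 pos [577.2 -72.8 191.9] yaw [-1.8000e+02  1.0000e-02  1.5892e+02] F [ 0.4 -0.   0.9] open 18.8
dx -0.38 dy -0.63 dz 4.19 cm roll 0.838
820 [[ 0.69003142 -0.09075523  0.21615148]
 [ 0.69783547 -0.00445635  0.21973452]
 [ 0.70520077  0.10275692  0.22324024]]
((698.2097778320312, 7.504547119140625), (199.06703186035156, 14.014610290527344), 88.7395248413086) [[689. -92.]
 [703. -92.]
 [707. 107.]
 [693. 107.]]
```

View pics/scene2.png

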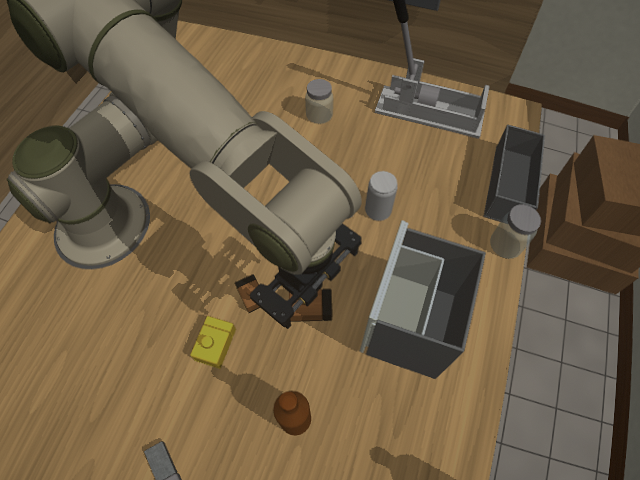

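The front stands shut and flush with the housing (edge from (405,225) to (367,348)). Next I'll turn and descend beside the stop.

```bash
python3 -m handwheel '[{"fingers":0.66,"dx":0.1,"dy":-0.5,"dz":0.0,"roll":0.12},{"fingers":0.66,"dx":0.1,"dy":-0.9,"dz":0.0,"roll":0.24},{"fingers":0.66,"dx":0.0,"dy":-0.9,"dz":1.0,"roll":0.36},{"fingers":0.66,"dx":-0.1,"dy":-0.9,"dz":2.0,"roll":0.48},{"fingers":0.66,"dx":-0.1,"dy":-0.9,"dz":3.0,"roll":0.6}]'; python3 -m handwheel '[{"fingers":0.66,"dx":0.0,"dy":0.0,"dz":0.0,"roll":0.12},{"fingers":0.66,"dx":0.0,"dy":0.0,"dz":0.0,"roll":0.24},{"fingers":0.66,"dx":0.0,"dy":0.0,"dz":0.0,"roll":0.24}]'; python3 go.py 578.5 -81 15 110.9
```

```text
clock: 4.28
position: [0.577, -0.0818, 0.1614]
ee_rot: [180.0, 0.0, 124.4]
contact_force: [0.3, 0.4, -0.6]
opening: 0.0304
clock: 4.53
position: [0.5768, -0.0816, 0.1615]
ee_rot: [180.0, 0.0, 110.8]
contact_force: [-0.1, 0.4, 0.5]
opening: 0.03
t 4.53 pos [576.8 -81.6 161.5] yaw [179.99   0.   110.78] F [-0.1  0.4  0.5] open 30.0
dx -0.01 dy 0.17 dz 14.65 cm roll -0.002
```

```bash
python3 -m handwheel '[{"fingers":0.66,"dx":0.0,"dy":0.1,"dz":3.5,"roll":0.0},{"fingers":0.66,"dx":0.0,"dy":0.2,"dz":7.0,"roll":0.0},{"fingers":0.66,"dx":0.0,"dy":0.2,"dz":10.5,"roll":0.0},{"fingers":0.66,"dx":0.0,"dy":0.2,"dz":13.5,"roll":0.0},{"fingers":0.66,"dx":0.0,"dy":0.2,"dz":14.6,"roll":0.0}]'; python3 go.py 578.5 -81 15 110.9
python3 - <<'E'
from station import env, capture, camera_info
import cv2,numpy as np
p,d=capture("scene"); cv2.imwrite("pics/scene3.png",cv2.resize(p[180:400,180:480,::-1],None,fx=2.6,fy=2.6))
E
```

```text
clock: 4.95
position: [0.5766, -0.0802, 0.0117]
ee_rot: [-179.7, -0.2, 111.2]
contact_force: [-0.9, 0.2, -1.0]
opening: 0.0297
t 4.95 pos [576.6 -80.2  11.7] yaw [-179.75   -0.21  111.24] F [-0.9  0.2 -1. ] open 29.7
dx -0.14 dy 0.14 dz -0.33 cm roll 0.006
```

View pics/scene3.png

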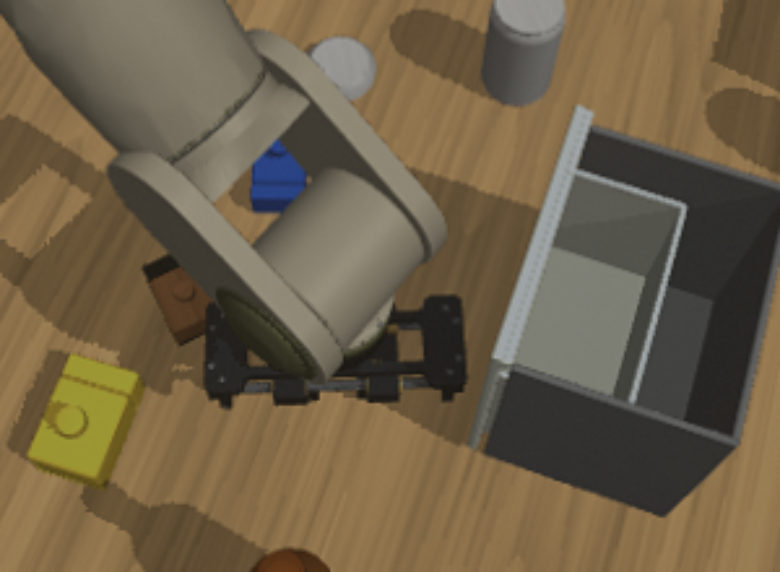

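```bash
python3 -m handwheel '[{"fingers":0.66,"dx":0.7,"dy":0.0,"dz":-0.3,"roll":0.0},{"fingers":0.66,"dx":1.3,"dy":0.0,"dz":-0.3,"roll":0.0},{"fingers":0.66,"dx":1.7,"dy":-0.04,"dz":-0.3,"roll":0.03},{"fingers":0.66,"dx":2.05,"dy":-0.08,"dz":-0.3,"roll":0.06},{"fingers":0.66,"dx":2.4,"dy":-0.12,"dz":-0.3,"roll":0.09}]'; python3 go.py 552 -29 15 88.7
```

```text
clock: 5.42
position: [0.5697, -0.0587, 0.0212]
ee_rot: [179.8, 0.2, 105.9]
contact_force: [-1.3, -3.0, -0.8]
opening: 0.0299
t 5.42 pos [569.7 -58.7  21.2] yaw [1.7982e+02 1.6000e-01 1.0588e+02] F [-1.3 -3.  -0.8] open 29.9
dx 3.34 dy -0.89 dz 0.62 cm roll 0.300
```

```bash
python3 -m handwheel '[{"fingers":0.66,"dx":0.4,"dy":-0.08,"dz":0.3,"roll":0.036},{"fingers":0.66,"dx":0.8,"dy":-0.17,"dz":0.3,"roll":0.072},{"fingers":0.66,"dx":1.2,"dy":-0.27,"dz":0.3,"roll":0.108},{"fingers":0.66,"dx":1.6,"dy":-0.38,"dz":0.3,"roll":0.144},{"fingers":0.66,"dx":2.0,"dy":-0.5,"dz":0.3,"roll":0.18}]'; python3 go.py 552 -29 15 88.7
```

```text
clock: 5.83
position: [0.5602, -0.0415, 0.0188]
ee_rot: [179.7, 0.2, 95.5]
contact_force: [1.4, -6.0, 2.0]
opening: 0.0298
t 5.83 pos [560.2 -41.5  18.8] yaw [179.68   0.2   95.54] F [ 1.4 -6.   2. ] open 29.8
dx 1.33 dy -0.69 dz 0.38 cm roll 0.119
```

```bash
python3 -m handwheel '[{"fingers":0.66,"dx":0.35,"dy":-0.15,"dz":0.2,"roll":0.03},{"fingers":0.66,"dx":0.7,"dy":-0.3,"dz":0.3,"roll":0.06},{"fingers":0.66,"dx":1.0,"dy":-0.45,"dz":0.3,"roll":0.09},{"fingers":0.66,"dx":1.33,"dy":-0.6,"dz":0.3,"roll":0.12}]'; python3 go.py 552 -29 15 88.7
```

```text
clock: 6.17
position: [0.5536, -0.0293, 0.0163]
ee_rot: [179.6, 0.2, 88.7]
contact_force: [0.6, -6.3, 4.9]
opening: 0.0296
t 6.17 pos [553.6 -29.3  16.3] yaw [179.56   0.19  88.67] F [ 0.6 -6.3  4.9] open 29.6
dx 0.03 dy -0.16 dz 0.13 cm roll -0.000
```

Run:
```python
from station import env, capture, camera_info
import cv2,numpy as np
p,d=capture("scene"); cv2.imwrite("pics/scene4.png",cv2.resize(p[180:400,180:480,::-1],None,fx=2.6,fy=2.6))
p,d=capture("top"); cv2.imwrite("pics/top4.png",cv2.resize(p[120:330,230:490,::-1],None,fx=2.8,fy=2.8))
```

```text
(no output)
```

View pics/top4.png

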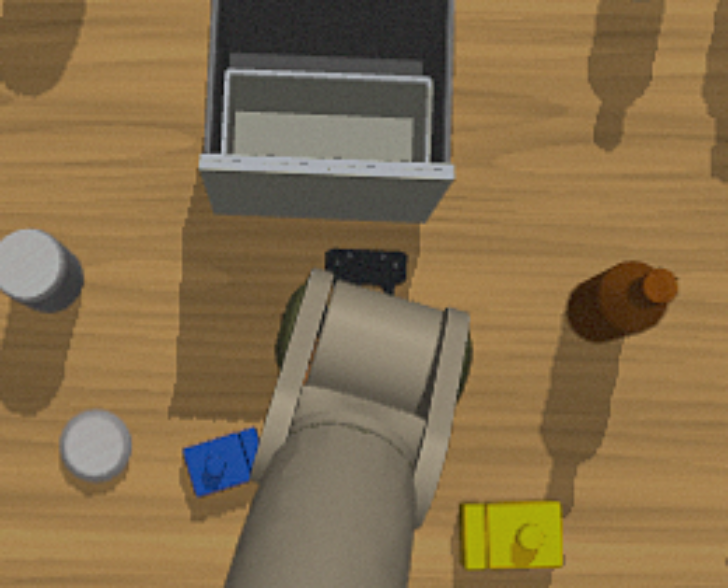

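Top view: the bin front is shut, and the stop is hidden under the gripper. I'll back off and look.

```bash
python3 -m handwheel '[{"fingers":0.66,"dx":-1.0,"dy":0.0,"dz":0.0,"roll":0.0},{"fingers":0.66,"dx":-2.5,"dy":0.0,"dz":0.0,"roll":0.0},{"fingers":0.66,"dx":-3.5,"dy":0.0,"dz":-2.0,"roll":0.0},{"fingers":0.66,"dx":-3.5,"dy":0.0,"dz":-6.0,"roll":0.0},{"fingers":0.66,"dx":-3.5,"dy":0.0,"dz":-10.0,"roll":0.0}]';  python3 -m handwheel '[{"fingers":0.66,"dx":0.0,"dy":-3.0,"dz":-2.0,"roll":-0.12},{"fingers":0.66,"dx":1.0,"dy":-7.0,"dz":-3.0,"roll":-0.24},{"fingers":0.66,"dx":4.0,"dy":-10.0,"dz":-3.0,"roll":-0.36},{"fingers":0.66,"dx":8.0,"dy":-12.0,"dz":-3.0,"roll":-0.48},{"fingers":0.66,"dx":12.0,"dy":-14.0,"dz":-3.0,"roll":-0.6}]'; python3 go.py 440 150 150 178.7
```

```text
clock: 6.68
position: [0.5497, -0.0639, 0.1145]
ee_rot: [-179.9, -0.0, 88.7]
contact_force: [0.1, -0.2, 0.2]
opening: 0.0299
clock: 7.1
position: [0.4151, 0.0538, 0.1441]
ee_rot: [179.9, 0.1, 123.3]
contact_force: [0.4, 0.9, 0.8]
opening: 0.0302
t 7.10 pos [415.1  53.8 144.1] yaw [1.7988e+02 9.0000e-02 1.2332e+02] F [0.4 0.9 0.8] open 30.2
dx 6.67 dy 7.37 dz -0.59 cm roll -0.967
```

```bash
python3 -m handwheel '[{"fingers":0.66,"dx":1.5,"dy":1.5,"dz":0.0,"roll":-0.12},{"fingers":0.66,"dx":3.0,"dy":3.0,"dz":0.0,"roll":-0.24},{"fingers":0.66,"dx":4.5,"dy":4.5,"dz":0.0,"roll":-0.36},{"fingers":0.66,"dx":6.0,"dy":6.0,"dz":0.0,"roll":-0.48},{"fingers":0.66,"dx":6.7,"dy":7.4,"dz":0.0,"roll":-0.6}]';  python3 -m handwheel '[{"fingers":0.66,"dx":0.0,"dy":0.0,"dz":0.0,"roll":-0.12},{"fingers":0.66,"dx":0.0,"dy":0.0,"dz":0.0,"roll":-0.24},{"fingers":0.66,"dx":0.0,"dy":0.0,"dz":0.0,"roll":-0.367}]'; python3 go.py 440 150 150 178.7
cat > look.py <<'E'
from station import env, capture, camera_info
import cv2,numpy as np,sys
from h import *
k=sys.argv[1]
for n in("top","scene"):
    p,d=capture(n); cv2.imwrite(f"pics/{n}{k}.png",p[:,:,::-1]); P=cloud(n,d); np.save(f"pics/{n}{k}_P.npy",P); np.save(f"pics/{n}{k}_rgb.npy",p)
    x,y,z=P[...,0],P[...,1],P[...,2]
    m=(z>.034)&(z<.045)&(x>.49)&(x<.683)&(y>-.09)&(y<.09)
    N,L,S,C=cv2.connectedComponentsWithStats(m.astype(np.uint8)); i=1+np.argmax(S[1:,4])
    t=P[L==i]; r=cv2.minAreaRect((t[:,:2]*1000).astype(np.float32)); print(n,"stop",len(t),np.round(r[0],1),np.round(r[1],1),round(r[2],2),cv2.boxPoints(r).round().tolist())
    w=(p.min(2)>110)&(z>.212)&(z<.226)&(x>.6)&(x<.72)&(abs(y)<.13)
    r=cv2.minAreaRect((P[w][:,:2]*1000).astype(np.float32)); print("  panel top",w.sum(),np.round(r[0],1),np.round(r[1],1),round(r[2],2),cv2.boxPoints(r).round().tolist())
E
python3 look.py 5
```

```text
clock: 7.52
position: [0.4417, 0.1513, 0.144]
ee_rot: [179.9, 0.1, 157.9]
contact_force: [0.1, -0.4, 0.4]
opening: 0.0299
clock: 7.77
position: [0.442, 0.1499, 0.1438]
ee_rot: [180.0, 0.1, 178.8]
contact_force: [-0.8, 1.2, -0.7]
opening: 0.0301
t 7.77 pos [442.  149.9 143.8] yaw [1.7998e+02 9.0000e-02 1.7878e+02] F [-0.8  1.2 -0.7] open 30.1
dx 0.20 dy 0.01 dz -0.62 cm roll 0.001
top stop 731 [553.2  12.2] [59.8 89.7] 88.64 [[508.0, -17.0], [597.0, -19.0], [599.0, 41.0], [509.0, 43.0]]
  panel top 528 [697.7   7.4] [199.1  14.1] 88.83 [[689.0, -92.0], [703.0, -92.0], [707.0, 107.0], [693.0, 107.0]]
scene stop 994 [553.7  11.6] [60.8 90.7] 88.67 [[508.0, -18.0], [598.0, -20.0], [600.0, 41.0], [509.0, 43.0]]
  panel top 817 [698.2   6.6] [198.2  14. ] 88.75 [[689.0, -92.0], [703.0, -93.0], [707.0, 106.0], [693.0, 106.0]]
```

View pics/top5.png

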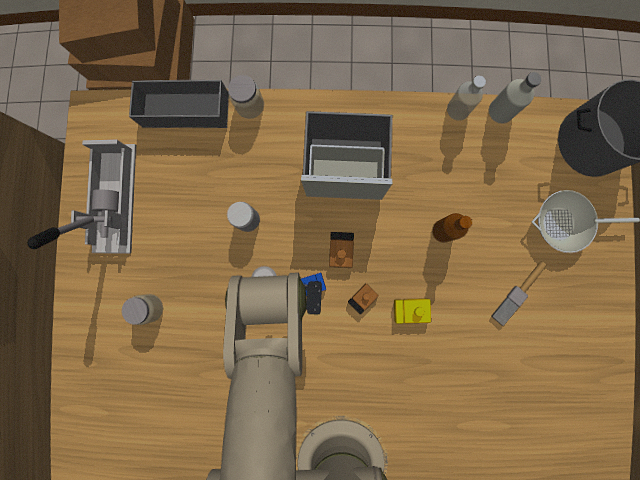

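View pics/scene5.png

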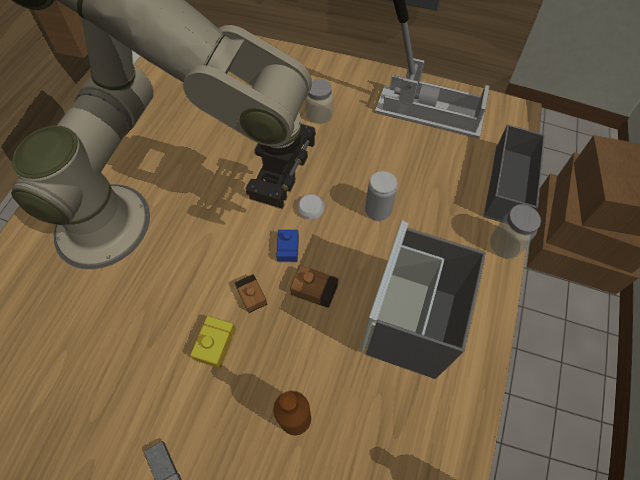

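The stop is now square to the bin (yaw −1.3°, both views agree) and about 2 mm left of its axis. The bottle, the cans and the other blocks haven't moved. Next I'll go behind it.

```bash
python3 go.py 484 12 18 178.7; python3 -m handwheel '[{"fingers":0.66,"dx":-1.0,"dy":-3.5,"dz":0.0,"roll":0.0},{"fingers":0.66,"dx":-2.0,"dy":-7.0,"dz":0.0,"roll":0.0},{"fingers":0.66,"dx":-3.0,"dy":-10.5,"dz":0.0,"roll":0.0},{"fingers":0.66,"dx":-4.1,"dy":-13.8,"dz":0.0,"roll":0.0},{"fingers":0.66,"dx":-4.1,"dy":-13.8,"dz":2.0,"roll":0.0}]'; python3 go.py 484 12 18 178.7
```

```text
t 7.87 pos [442.  149.7 143.7] yaw [1.7998e+02 9.0000e-02 1.7848e+02] F [-0.5  0.5 -1.1] open 29.9
dx -4.56 dy -13.65 dz 12.57 cm roll -0.004
clock: 8.28
position: [0.4822, 0.0054, 0.126]
ee_rot: [-179.9, 0.5, 177.9]
contact_force: [1.1, 1.3, 0.7]
opening: 0.0298
t 8.28 pos [482.2   5.4 126. ] yaw [-179.85    0.49  177.86] F [1.1 1.3 0.7] open 29.8
dx -0.16 dy 0.67 dz 10.80 cm roll -0.015
```

```bash
python3 -m handwheel '[{"fingers":0.66,"dx":0.0,"dy":0.0,"dz":1.5,"roll":0.0},{"fingers":0.66,"dx":0.0,"dy":0.0,"dz":3.0,"roll":0.0},{"fingers":0.66,"dx":0.0,"dy":0.0,"dz":3.0,"roll":0.0}]'; python3 go.py 484 12 18 178.7
```

```text
clock: 8.53
position: [0.4777, 0.0104, 0.0912]
ee_rot: [180.0, -0.2, 178.1]
contact_force: [-0.8, 0.2, -0.4]
opening: 0.0299
t 8.53 pos [477.7  10.4  91.2] yaw [179.96  -0.19 178.1 ] F [-0.8  0.2 -0.4] open 29.9
dx -0.63 dy 0.18 dz 7.32 cm roll -0.010
```

```bash
python3 -m handwheel '[{"fingers":0.66,"dx":-0.5,"dy":0.2,"dz":2.0,"roll":-0.01},{"fingers":0.66,"dx":-0.5,"dy":0.2,"dz":4.0,"roll":-0.01},{"fingers":0.66,"dx":-0.5,"dy":0.2,"dz":6.0,"roll":-0.01},{"fingers":0.66,"dx":-0.5,"dy":0.2,"dz":7.2,"roll":-0.01},{"fingers":0.66,"dx":-0.5,"dy":0.2,"dz":7.2,"roll":-0.01}]'; python3 go.py 591 10 18 178.7
```

```text
clock: 8.95
position: [0.4832, 0.0126, 0.0199]
ee_rot: [180.0, -0.1, 178.8]
contact_force: [-0.5, 0.6, -0.3]
opening: 0.0297
t 8.95 pos [483.2  12.6  19.9] yaw [ 1.7997e+02 -1.4000e-01  1.7879e+02] F [-0.5  0.6 -0.3] open 29.7
dx -10.78 dy -0.03 dz 0.19 cm roll 0.002
```

```bash
python3 -m handwheel '[{"fingers":0.66,"dx":-0.7,"dy":0.0,"dz":0.1,"roll":0.0},{"fingers":0.66,"dx":-1.3,"dy":0.0,"dz":0.1,"roll":0.0},{"fingers":0.66,"dx":-1.8,"dy":0.0,"dz":0.1,"roll":0.0},{"fingers":0.66,"dx":-2.4,"dy":-0.02,"dz":0.1,"roll":0.0},{"fingers":0.66,"dx":-3.0,"dy":-0.04,"dz":0.1,"roll":0.0}]'; python3 -m handwheel '[{"fingers":0.66,"dx":-0.6,"dy":-0.02,"dz":0.0,"roll":0.0},{"fingers":0.66,"dx":-1.2,"dy":-0.04,"dz":0.0,"roll":0.0},{"fingers":0.66,"dx":-1.8,"dy":-0.06,"dz":0.0,"roll":0.0},{"fingers":0.66,"dx":-2.4,"dy":-0.08,"dz":0.0,"roll":0.0},{"fingers":0.66,"dx":-3.0,"dy":-0.1,"dz":0.0,"roll":0.0}]'; python3 go.py 591 10 18 178.7
```

```text
clock: 9.37
position: [0.5137, 0.0117, 0.0208]
ee_rot: [180.0, -0.1, 178.9]
contact_force: [-8.9, 0.8, 7.6]
opening: 0.03
clock: 9.78
position: [0.5439, 0.0101, 0.0208]
ee_rot: [180.0, -0.1, 178.9]
contact_force: [-6.9, 0.3, 5.5]
opening: 0.0303
t 9.78 pos [543.9  10.1  20.8] yaw [ 1.8000e+02 -9.0000e-02  1.7892e+02] F [-6.9  0.3  5.5] open 30.3
dx -4.71 dy 0.08 dz 0.28 cm roll 0.004
```

```bash
python3 look.py 6
```

```text
top stop 273 [627.3  10.1] [60.8 34.6] 86.18 [[608.0, -19.0], [643.0, -21.0], [647.0, 39.0], [612.0, 42.0]]
  panel top 526 [697.9   7.4] [199.6  14.5] 88.94 [[689.0, -92.0], [703.0, -93.0], [707.0, 107.0], [693.0, 107.0]]
scene stop 881 [605.2  10.3] [61.3 83.4] 89.25 [[563.0, -20.0], [646.0, -21.0], [647.0, 40.0], [564.0, 41.0]]
  panel top 814 [698.2   6.6] [197.3  14. ] 88.76 [[689.0, -92.0], [703.0, -92.0], [707.0, 105.0], [693.0, 105.0]]
```

View pics/scene6.png

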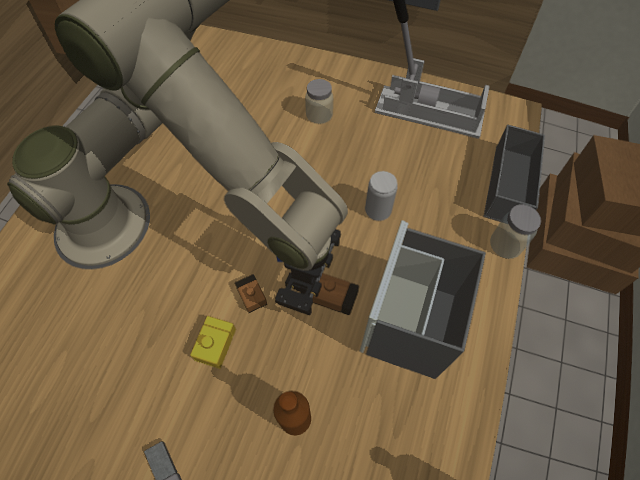

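Pushing squarely: nose at x≈646, 43 mm to go, about 1.5 mm left of the axis.

```bash
python3 -m handwheel '[{"fingers":0.66,"dx":-0.6,"dy":-0.04,"dz":0.0,"roll":0.0},{"fingers":0.66,"dx":-1.2,"dy":-0.08,"dz":0.0,"roll":0.0},{"fingers":0.66,"dx":-1.8,"dy":-0.12,"dz":0.0,"roll":0.0},{"fingers":0.66,"dx":-2.4,"dy":-0.16,"dz":0.0,"roll":0.0},{"fingers":0.66,"dx":-3.0,"dy":-0.2,"dz":0.0,"roll":0.0}]'; python3 -m handwheel '[{"fingers":0.66,"dx":-0.3,"dy":0.0,"dz":0.0,"roll":0.0},{"fingers":0.66,"dx":-0.6,"dy":0.0,"dz":0.0,"roll":0.0},{"fingers":0.66,"dx":-0.8,"dy":0.0,"dz":0.0,"roll":0.0},{"fingers":0.66,"dx":-0.9,"dy":0.0,"dz":0.0,"roll":0.0}]';python3 -m handwheel '[{"fingers":0.66,"dx":-0.1,"dy":0.0,"dz":0.0,"roll":0.0},{"fingers":0.66,"dx":-0.2,"dy":0.0,"dz":0.0,"roll":0.0}]'
```

```text
clock: 10.3
position: [0.5734, 0.0075, 0.0204]
ee_rot: [180.0, -0.1, 178.9]
contact_force: [-8.2, 0.3, 5.7]
opening: 0.0301
clock: 10.63
position: [0.5824, 0.0073, 0.0204]
ee_rot: [180.0, -0.1, 178.9]
contact_force: [-8.4, 0.1, 7.1]
opening: 0.0301
clock: 10.8
position: [0.5842, 0.0072, 0.0204]
ee_rot: [180.0, -0.1, 178.9]
contact_force: [-8.6, -0.1, 5.4]
opening: 0.0298
```

```bash
python3 -m handwheel '[{"fingers":0.66,"dx":-0.1,"dy":0.0,"dz":0.0,"roll":0.0},{"fingers":0.66,"dx":-0.2,"dy":0.0,"dz":0.0,"roll":0.0}]';python3 -m handwheel '[{"fingers":0.66,"dx":-0.1,"dy":0.0,"dz":0.0,"roll":0.0},{"fingers":0.66,"dx":-0.2,"dy":0.0,"dz":0.0,"roll":0.0}]'
```

```text
clock: 10.97
position: [0.5862, 0.0072, 0.0204]
ee_rot: [180.0, -0.1, 178.9]
contact_force: [-8.1, 0.7, 6.0]
opening: 0.0296
clock: 11.13
position: [0.5883, 0.0072, 0.0204]
ee_rot: [180.0, -0.1, 178.9]
contact_force: [-8.0, 0.5, 5.1]
opening: 0.0299
```

```bash
python3 -m handwheel '[{"fingers":0.66,"dx":-0.1,"dy":0.0,"dz":0.0,"roll":0.0},{"fingers":0.66,"dx":-0.15,"dy":0.0,"dz":0.0,"roll":0.0}]';python3 -m handwheel '[{"fingers":0.66,"dx":-0.1,"dy":0.0,"dz":0.0,"roll":0.0},{"fingers":0.66,"dx":-0.1,"dy":0.0,"dz":0.0,"roll":0.0}]'
```

```text
clock: 11.3
position: [0.5895, 0.0072, 0.0204]
ee_rot: [180.0, -0.2, 178.9]
contact_force: [-12.6, 0.6, 8.9]
opening: 0.0298
clock: 11.47
position: [0.5895, 0.0072, 0.0204]
ee_rot: [180.0, -0.3, 178.9]
contact_force: [-15.1, -0.4, 12.4]
opening: 0.0297
```

Force is rising with no motion, so the nose is on the front. One more small squeeze, then I'll retreat.

```bash
python3 -m handwheel '[{"fingers":0.66,"dx":-0.1,"dy":0.0,"dz":0.0,"roll":0.0},{"fingers":0.66,"dx":-0.1,"dy":0.0,"dz":0.0,"roll":0.0}]'; python3 -m handwheel '[{"fingers":0.66,"dx":0.5,"dy":0.0,"dz":0.0,"roll":0.0},{"fingers":0.66,"dx":1.5,"dy":0.0,"dz":0.0,"roll":0.0},{"fingers":0.66,"dx":3.5,"dy":0.0,"dz":0.0,"roll":0.0},{"fingers":0.66,"dx":6.5,"dy":0.0,"dz":0.0,"roll":0.0},{"fingers":0.66,"dx":8.5,"dy":0.0,"dz":-1.0,"roll":0.0}]';python3 -m handwheel '[{"fingers":0.66,"dx":0.5,"dy":0.0,"dz":-3.0,"roll":0.0},{"fingers":0.66,"dx":1.0,"dy":0.0,"dz":-6.0,"roll":0.0},{"fingers":0.66,"dx":2.0,"dy":2.0,"dz":-10.0,"roll":0.0},{"fingers":0.66,"dx":4.0,"dy":5.0,"dz":-13.0,"roll":0.0},{"fingers":0.66,"dx":7.0,"dy":8.5,"dz":-14.0,"roll":0.0}]';python3 -m handwheel '[{"fingers":0.66,"dx":0.0,"dy":3.5,"dz":0.0,"roll":0.0},{"fingers":0.66,"dx":0.0,"dy":7.0,"dz":0.0,"roll":0.0},{"fingers":0.66,"dx":0.0,"dy":10.0,"dz":0.0,"roll":0.0},{"fingers":0.66,"dx":0.0,"dy":12.0,"dz":0.0,"roll":0.0},{"fingers":0.66,"dx":0.0,"dy":12.0,"dz":0.0,"roll":0.0}]'; python3 look.py 7
```

```text
clock: 11.63
position: [0.5895, 0.0072, 0.0204]
ee_rot: [180.0, -0.5, 178.9]
contact_force: [-22.1, -1.0, 16.9]
opening: 0.0302
clock: 12.05
position: [0.505, 0.0089, 0.0288]
ee_rot: [180.0, -0.1, 178.9]
contact_force: [0.1, -0.3, 0.5]
opening: 0.0301
clock: 12.47
position: [0.449, 0.0847, 0.1699]
ee_rot: [-180.0, 0.5, 178.8]
contact_force: [0.3, 0.5, 0.2]
opening: 0.0299
clock: 12.88
position: [0.4494, 0.2077, 0.1664]
ee_rot: [179.9, 0.1, 179.1]
contact_force: [-0.2, 0.6, 0.3]
opening: 0.0302
top stop 657 [641.7   8. ] [83.3 59.2] 0.97 [[600.0, 37.0], [601.0, -22.0], [684.0, -21.0], [683.0, 38.0]]
  panel top 525 [697.8   7.4] [199.2  14.3] 89.19 [[689.0, -92.0], [704.0, -92.0], [706.0, 107.0], [692.0, 107.0]]
scene stop 935 [641.9   7.8] [61.1 82.5] 89.65 [[600.0, -23.0], [683.0, -23.0], [683.0, 38.0], [601.0, 39.0]]
  panel top 815 [698.2   6.8] [198.6  13.9] 88.8 [[689.0, -92.0], [703.0, -93.0], [707.0, 106.0], [693.0, 106.0]]
```

View pics/scene7.png

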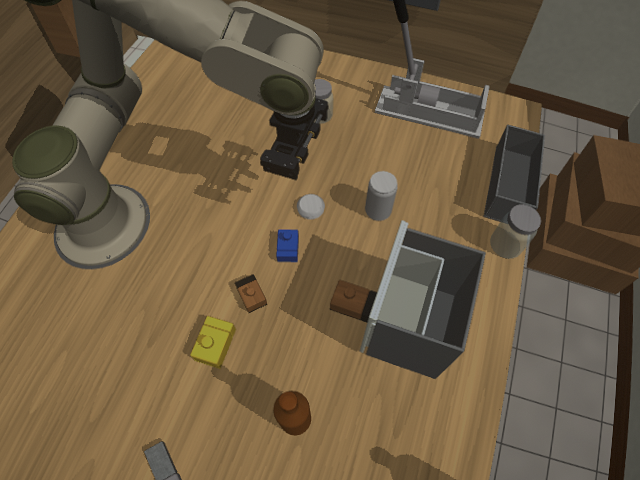

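View pics/top7.png

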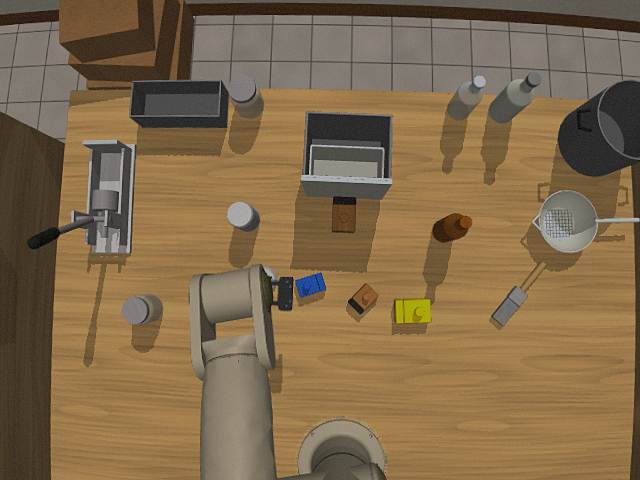

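The nose is up against the front at about (372,304) in the scene view and (344,200) in the top view, with the bin shut. I'll check yaw and contact more closely before handing in.

Run:
```python
from h import *
for k in ("5","7"):
  for n in("top","scene"):
    P=np.load(f"pics/{n}{k}_P.npy"); 
    x,y,z=P[...,0],P[...,1],P[...,2]; x0=.553 if k=="5" else .645
    m=(z>.036)&(z<.043)&(abs(x-x0)<.06)&(x<.686)&(abs(y-.01)<.05)
    Q=P[m]*1000
    # back edge per y bin, side edges per x bin
    f=lambda a,b,e,fn,w:np.array([[c,fn(b[abs(a-c)<w])] for c in e])
    b=f(Q[:,1],Q[:,0],np.arange(-15,32,3),np.min,2); e=np.arange(x0*1000-35,x0*1000+33,3)
    l=f(Q[:,0],Q[:,1],e,np.max,2); r=f(Q[:,0],Q[:,1],e,np.min,2)
    F=lambda a:np.polyfit(a[:,0],a[:,1],1)
    fb,fl,fr=F(b),F(l),F(r)
    print(k,n,"yaw from back %.2f left %.2f right %.2f"%(np.degrees(-fb[0]),np.degrees(fl[0]),np.degrees(fr[0])),"back x@mid %.1f"%np.polyval(fb,8),"mid y at x=%.0f: %.1f"%(e[-1],(np.polyval(fl,e[-1])+np.polyval(fr,e[-1]))/2))
    # bin long rims: yaw
    w=(z>.20)&(z<.21)&(x>.72)&(x<.85)&(abs(y)<.12); R=P[w]*1000
    for s in(-1,1):
        t=R[(R[:,1]-5)*s>80]; 
        if len(t)>20: print("   rim yaw %.2f"%np.degrees(np.polyfit(t[:,0],t[:,1],1)[0]),len(t))
import cv2
a=cv2.imread('pics/scene7.png')[215:365,310:510];b=cv2.imread('pics/top7.png')[165:245,295:400]
cv2.imwrite('pics/z7.png',np.hstack([cv2.resize(a,(440,330),interpolation=2),cv2.resize(b,(350,330),interpolation=2)]))
```

```text
5 top yaw from back -1.94 left -2.36 right -0.53 back x@mid 509.8 mid y at x=584: 11.7
   rim yaw 0.44 162
   rim yaw -2.01 161
5 scene yaw from back -0.88 left -0.94 right -0.73 back x@mid 510.2 mid y at x=584: 11.5
   rim yaw 0.26 362
   rim yaw -1.57 295
7 top yaw from back -0.67 left -1.38 right -1.27 back x@mid 601.0 mid y at x=676: 6.8
   rim yaw 0.42 169
   rim yaw -1.28 156
7 scene yaw from back -1.23 left -0.94 right -0.64 back x@mid 602.1 mid y at x=676: 7.1
   rim yaw 0.24 358
   rim yaw -1.74 290
```

View pics/z7.png

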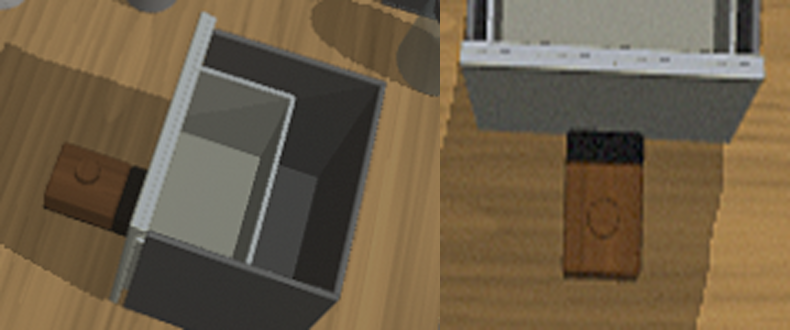

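The stop's yaw is about −1°, matching the bin within the noise. Its nose is flush against the front and about 1 mm from the middle. The panel is still shut, so I'll hand in.

```bash
python3 -c "
from station import env
print(env.read_state()['clock'],env.hand_in())"
```

```text
the job is handed in; nothing more can be done
12.9833 None
```

The bin's front is shut and the door stop's nose is up against it, square-on at the middle. I handed the job in at 13.0 s of the 51 s allowed; no verdict is reported.

**What I did:**
- I pushed the front at its top edge with closed fingers until it met its hard stop, at about 38 N.
- I slid the large brown door stop sideways with two fingers to square it up and line it up with the bin.
- I then pushed it from behind until the nose met the front. The force rose from 8 to 22 N with no further motion. I backed the arm away, touching nothing.

**Last checks, both cameras:**
- **Front:** it is still shut, with its top edge in the same place as before the stop was pushed in.
- **Nose:** the back of the stop measured at x of about 600–602 mm, which puts the nose at about 690–692 mm. The front face is at about 690 mm, so they touch within the 2 mm calibration.
- **Aim:** the nose is about 1 mm from the middle of the front.
- **Angle:** the stop's yaw came out between −0.6° and −1.4° by fitting its edges, against about −1.2° for the bin. A cruder rectangle fit on a cropped mask read up to about 2° different; I trusted the edge fits.
- **Other things:** the bottle, both cans and the other blocks look unmoved in the pictures. I did not re-measure them, and in the final top view the crushed can is partly hidden by the arm.

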